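# Stand the round-topped glass plaque in its display base and test the light

### The arm

A 7-joint arm with a two-finger parallel gripper is mounted at the origin on the work surface. World frame = base frame: x ahead of the robot, y to its left, z up, the work surface at z = 0. Lengths are in m, angles in rad, forces in N, time in s.
With the tool pointing down it reaches from about 0.4 to 0.85 m from the base axis. Payload 4.5 kg.
Tool frame: the origin (TCP) lies at the very end of the fingers, on their centre line; the grasp point (between the pads) lies 19 mm behind it; z points along the fingers, y is the line along which they close (so a half turn about z gives the same grasp; the last joint's range is limited). The gripper opens to 88 mm and grips with 3 to 60 N. Pads are 18 mm wide; open, the fingers measure 123 mm over their backs; the gripper's body (75 mm by 187 mm) begins 45 mm behind the grasp point.
Start: joints at [-1.112, 0.689, -0.195, 1.565, 0.157, 0.902, -0.215], TCP at [0.258, 0.569, 0.239] pointing down, gripper open.
Joint ranges: [-3.01, 3.01], [-0.46, 2.08], [-1.47, 1.51], [0.13, 2.56], [-1, 4.14], [0.04, 2.09], [-2.66, 2.66]. Speed limits (rad/s): [2.57, 2.57, 3.14, 3.14, 3.14, 3.14, 3.14].

### API

Orientations are given as a rotation vector (axis times angle).
In Python, from cell import r, capture, finder gives the robot as it stands.
- The arm moves only by the shell command python3 -m pendant 'ROWS' [FORCE]. ROWS is JSON, a list of rows, each an object of numbers: "x", "y", "z": the shift along the tool's x, y, z as a fraction of full scale; "ax", "ay", "az": the turn, a rotation vector about the tool's x, y, z as a fraction of full scale; "hand": the opening, from 0 (shut) to 1 (fully open). A call has exactly 10 rows; each row shifts and turns the commanded pose from where the row before left it, along the tool's axes as they then stand; what a row does not reach is not made up. Full scale, the value 1, is 25 mm for a shift and 0.15 rad for a turn. A row lasts 1/10 s, in which the tool goes at most 50 mm and 8.59 degrees, less where a joint would pass 70% of its speed; a pose out of reach is approached as far as the arm can. A call with a number of a shift or a turn outside -1 to 1 is refused whole. A call with a gripper value outside its range is refused whole. The fingers move at their own pace and stop on an object; FORCE is the grip in N (left out, the last holds). Time passes only in rows, so rows that do not move let the fingers close, or fill a call up. It gives the time, the measured TCP pose, the force, the opening and the grip force at its end, in the units of the state.
- r.state(): the state, without advancing time (a new reading comes with each control period).
- capture(name): name is "scene" or "top" or "wrist"; returns a dict with "img" (480x640x3 uint8, red, green, blue), "K" (3x3 intrinsics, pixels), "camera_from_world" (4x4, takes a point from world to camera coordinates). Camera axes: x right, y up, looking along -z (the intrinsics and any distortion apply to the point x, -y, -z); pixel columns grow to the right and rows downward; lengths in m; the calibration is good to about 2 mm. A picture is of the moment at which its call begins. There is no depth.
- r.close_job(): hands the job in; it is judged then, once.
Trained networks look in the newest picture that a camera, given by its name, has taken for a name from the list of things; names that differ only in an ending like _2 or _b are one class to them, and where a whole thing is asked for, a point or a joint stands for the part that bears it (a point fixed in the world has none). Each returns a list of dicts, best first, with "p" (0 to 1); they miss things now and then, are a little off and sometimes report something else, mostly with a low value. They report only what shows in the picture. A call takes as long as a camera call.
- finder.search_frame(camera, label): "rect" ([left, top, right, bottom] as shares, 0 to 1, of the picture: columns of its width, rows of its height, round what is visible of it).
The state is a dict: "time": time; "qpos": joint angles; "qvel": joint speeds; "joint_torque": joint torques, N m; "position": TCP position; "orientation": TCP orientation; "force": force on the tool from outside, world axes, zero at the start; "torque": the same for the moment, N m; "width": finger opening in m; "grasp_force": force on a finger pad.
Only numpy, scipy, OpenCV 4.12 (cv2) and the standard library are available. Lean on these libraries where they do the work, as an engineer would, in place of code of your own. Each camera call takes 0.05 s, during which the arm holds its last target. There are 200 camera calls.

### The job

Take the glass plaque with the rounded top out of the wooden rack and stand it upright in the slot of the white display base, down on the slot's floor, lowering it rather than dropping it. Once it stands there on its own, press the base's push button fully down and let it come back up. Leave the other two plaques standing in the rack, do not press the button before the plaque is in place, and do not tip over the two drinking glasses.

Things in the scene. Friction and masses are not known exactly. Their poses are not given: they have to be found in the camera images.
- plaque_round: Upright slab of clear glass with a small frosted flower on both faces, 12 mm thick (its x) x 50 mm wide (its y) x 100 mm tall (its z), with a half-round top (radius 25 mm, straight sides up to 75 mm). It stands in one of the rack's slots. Origin: centre of its underside; z up when it stands.
- plaque_square: Upright slab of clear glass with a small frosted flower on both faces, 12 mm thick (its x) x 50 mm wide (its y) x 100 mm tall (its z), with a straight, square-cornered top. It stands in one of the rack's slots. Origin: centre of its underside; z up when it stands.
- plaque_pointed: Upright slab of clear glass with a small frosted flower on both faces, 12 mm thick (its x) x 50 mm wide (its y) x 100 mm tall (its z), with a pointed, gable-like top (straight sides up to 75 mm, then sloping at 45 degrees to the tip). It stands in one of the rack's slots. Origin: centre of its underside; z up when it stands.
- rack: Fixed medium-brown wooden block, 60 mm (x) x 250 mm (y) x 30 mm high, with three slots in a row, at y = -80, 0 and +80 mm, each 16 mm (x) x 54 mm (y) and 18 mm deep (floor 12 mm above the table); one plaque stands in each, in any order, 82 mm of it showing. Origin: centre of its underside, z up.
- base: Fixed white lacquered display base, 140 mm (x) x 110 mm (y) x 38 mm high. Its one slot, centred at x = +35 mm, y = 0, is 15 mm wide (x) x 56 mm long (y), with 3 mm chamfers at the mouth, and 26 mm deep (floor 12 mm above the table); a plaque in it shows 74 mm. The push button is at x = -40 mm, y = 0. Origin: centre of its underside, z up.
- slot (a point): Centre of the floor of the display base's slot, 12 mm above the table and 26 mm below the base's top; axes as the base: x across the slot, y along it, z up.
- push_top (a point): Centre of the top of the black push button (28 mm across, in a low steel housing) on the display base; it is pressed straight down.
- push (a joint): Travel of the push button in m: 0 up, 0.006 fully down; a spring lifts it, fully down takes about 5 N.
- tumbler_a: Clear drinking glass, 68 mm across the rim, 85 mm tall, standing between the rack and the base, towards the far side. Origin: centre of its underside.
- tumbler_b: A second drinking glass of the same size, near the far edge of the table. Origin: centre of its underside.

How it is judged:
By the outcome, as a careful person would: the job done as asked, in the order asked, and still so for the second after the job is handed in, with the robot touching nothing.
It also fails if it takes over 50 s, if anything falls off the work surface, if the arm or the gripper's body presses on something with over 40 N, if the wrist force passes 120 N, or if a joint passes its speed limit or range.

## Working session

There is one attempt and no reset: what is moved stays moved. The work goes in short steps, Python scripts to look and compute and a shell command to move; the robot and the scene stay as the last step left them, time stands still between calls to the robot, and variables do not carry over. Pictures are saved under pics/ and viewed, at most 10 in all, crops included, and the job is handed in when it is done.

```bash
ls; mkdir -p pics; python3 - <<'E'
from cell import r,capture,finder
import cv2,numpy as np
np.set_printoptions(precision=4,suppress=True)
s=r.state();print(s['time'],s['position'],s['orientation'],s['width'])
for c in ['scene','top']:
    d=capture(c);cv2.imwrite(f'pics/{c}0.png',d['img'][:,:,::-1]);print(c,d['K'],d['camera_from_world'],[k for k in d])
    for n in ['plaque_round','base','rack','push_top','tumbler_a']:
        print(n,[(round(f['p'],2),np.round(np.array(f['rect'])*[640,480,640,480])) for f in finder.search_frame(c,n)[:3]])
E
```

```text
pics
0.0 [0.2574 0.5688 0.2379] [-0.6621 -3.0708  0.0029] 0.08829859777694199
scene [[572.3561   0.     323.0751]
 [  0.     572.3561 235.9268]
 [  0.       0.       1.    ]] [[ 0.5853  0.8108  0.0014 -0.356 ]
 [-0.6872  0.4952  0.5315  0.4117]
 [ 0.4303 -0.3121  0.847  -1.4485]
 [ 0.      0.      0.      1.    ]] ['img', 'K', 'camera_from_world']
plaque_round [(0.76, array([354., 151., 373., 186.]))]
base [(0.62, array([174., 203., 250., 284.]))]
rack [(0.62, array([337., 119., 425., 203.])), (0.33, array([172., 203., 249., 283.]))]
push_top [(0.69, array([199., 210., 210., 226.])), (0.27, array([311., 216., 350., 265.]))]
tumbler_a [(0.84, array([313., 217., 348., 263.])), (0.78, array([422., 216., 461., 264.])), (0.33, array([395., 105., 414., 139.]))]
top [[621.5333   0.     321.0385]
 [  0.     621.5333 238.1329]
 [  0.       0.       1.    ]] [[-0.0063 -0.9993 -0.0369  0.02  ]
 [ 0.9984 -0.0083  0.0562 -0.6318]
 [-0.0565 -0.0365  0.9977 -1.0686]
 [ 0.      0.      0.      1.    ]] ['img', 'K', 'camera_from_world']
plaque_round [(0.5, array([223., 283., 260., 298.]))]
base [(0.84, array([407., 272., 486., 362.]))]
rack [(0.56, array([126., 268., 274., 337.]))]
push_top [(0.7, array([434., 335., 452., 352.]))]
tumbler_a [(0.82, array([318., 210., 356., 247.])), (0.56, array([206., 137., 249., 177.]))]
```

View pics/top0.png

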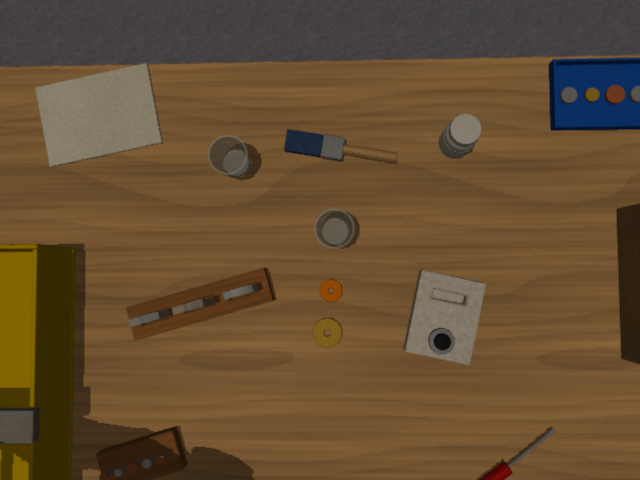

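View pics/scene0.png

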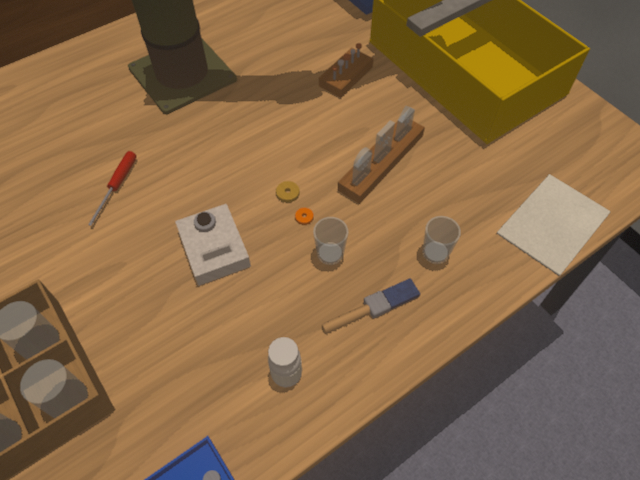

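The top view shows the rack at about (127-273, 268-338), the base at (406-485, 271-363) with its button at (442,341), and the tumblers at (336,230) and (230,157). I'll zoom in on the plaques to see their shapes.

```bash
python3 - <<'E'
import cv2,numpy as np
a=cv2.imread('pics/scene0.png')[98:208,330:430];b=cv2.imread('pics/top0.png')[260:345,120:280];c=cv2.imread('pics/top0.png')[265:370,400:490]
z=lambda i,k:cv2.convertScaleAbs(cv2.resize(i,None,fx=k,fy=k,interpolation=cv2.INTER_CUBIC),alpha=1.5)
out=np.zeros((600,800,3),np.uint8)
A=z(a,3.2);B=z(b,2.8 if 0 else 2.9);C=z(c,3.2)
out[:A.shape[0],:A.shape[1]]=A
out[:B.shape[0],330:330+B.shape[1]]=B
out[250:250+C.shape[0],400:400+C.shape[1]]=C
cv2.imwrite('pics/z1.png',out)
E
```

```text
(no output)
```

View pics/z1.png

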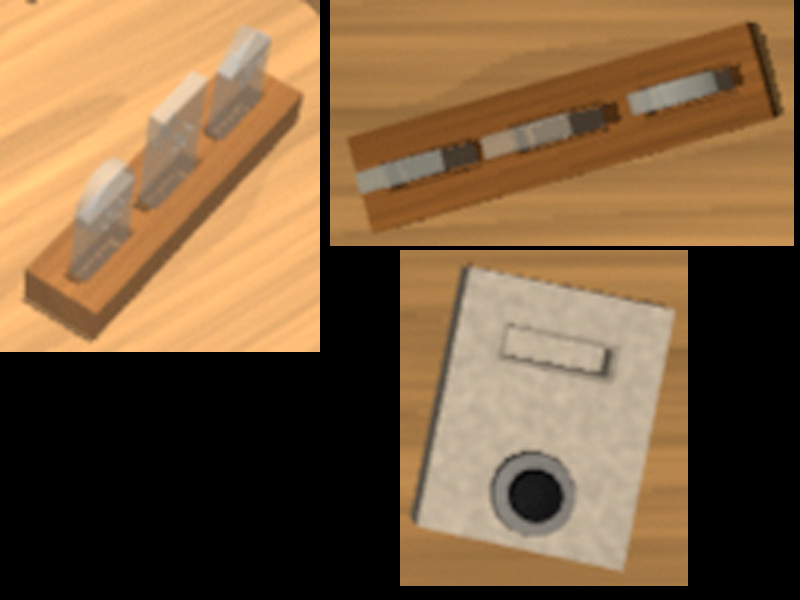

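```bash
cat > h.py <<'E'
import numpy as np
from scipy.optimize import least_squares
from scipy.spatial.transform import Rotation as R
np.set_printoptions(precision=4,suppress=True)
def proj(d,P):
    T=d['camera_from_world'];P=np.atleast_2d(P);c=P@T[:3,:3].T+T[:3,3]
    q=np.c_[c[:,0],-c[:,1],-c[:,2]]@d['K'].T
    return q[:,:2]/q[:,2:]
def place(p,L):
    L=np.asarray(L,float);c,s=np.cos(p[2]),np.sin(p[2])
    return np.c_[p[0]+c*L[:,0]-s*L[:,1],p[1]+s*L[:,0]+c*L[:,1],L[:,2]]
def fit(obs,p0):  # obs: list of (cam dict, local pts, pixels)
    f=lambda p:np.concatenate([(proj(d,place(p,L))-px).ravel() for d,L,px in obs])
    s=least_squares(f,p0,loss='soft_l1');return s.x,f(s.x)
E
python3 - <<'E'
from h import *
from cell import r,capture
t=capture('top');s=capture('scene')
B=lambda x,y:[x,y,.038]
# base: image-up = world +x, image-left = +y
base,e=fit([(t,[B(.07,.055),B(.07,-.055),B(-.07,-.055),B(-.07,.055),B(.035,0)],np.array([[421.9,270.6],[485.6,284.1],[470,365.3],[406.6,350.6],[448.75,296.25]]))],[.55,-.2,0])
print('base',base,e.round(1))
print('slot',place(base,[[.035,0,.012]]),'btn',place(base,[[-.04,0,.045]]),'btn proj',proj(t,place(base,[[-.04,0,.046]])))
print('scene proj of base top',proj(s,place(base,[B(.07,.055),B(.07,-.055),B(-.07,-.055),B(-.07,.055)])),'slot',proj(s,place(base,[B(.035,0)])))
K=lambda x,y:[x,y,.03]
rack,e=fit([(t,[K(.03,.125),K(.03,-.125),K(-.03,-.125),K(-.03,.125)],np.array([[126.2,307.2],[264.8,267.6],[272.4,300.7],[134.5,340]])),
 (s,[K(.03,-.125),K(-.03,-.125),K(.03,.125)],np.array([[359.7,197.1],[337.8,182.4],[424.4,127.7]]))],[.6,.2,0])
print('rack',rack,e.round(1))
print('slots',place(rack,[[0,-.08,.012]]),place(rack,[[0,.08,.012]]))
st=r.state();print(R.from_rotvec(st['orientation']).as_matrix(),st['qpos'])
E
```

```text
base [ 0.4948 -0.1956 -0.2111] [-0.2 -0.4  0.2 -0.7 -0.  -0.2 -1.   0.7  1.   0.8]
slot [[ 0.5291 -0.2029  0.012 ]] btn [[ 0.4557 -0.1872  0.045 ]] btn proj [[441.8728 341.1682]]
scene proj of base top [[248.3084 256.6835]
 [194.1315 276.6651]
 [173.9756 220.9081]
 [225.4506 203.1808]] slot [[215.8805 252.2953]]
rack [0.5195 0.2264 0.2721] [-0.1 -0.5 -0.8 -0.5  1.  -0.2  0.4  0.1 -0.1 -1.  -0.6 -0.5  0.3 -0.6]
slots [[0.541  0.1493 0.012 ]] [[0.498  0.3034 0.012 ]]
[[-0.9111  0.4121  0.0001]
 [ 0.4121  0.9111  0.0001]
 [ 0.      0.0001 -1.    ]] [-1.1122  0.689  -0.1946  1.5653  0.1573  0.9025 -0.2151]
```

```bash
python3 -m pendant '[{"az":0.97},{"az":0.97},{"az":0.97},{"az":0.97},{"az":0.97},{"az":0.97},{"x":-0.8,"y":0.3},{"x":-0.8,"y":0.3},{"x":-0.8,"y":0.3},{"x":-0.8,"y":0.3}]'
python3 -m pendant '[{"x":-0.9,"y":0.3},{"x":-0.9,"y":0.3},{"x":-0.9,"y":0.3},{"x":-0.9,"y":0.3},{"x":-0.9,"y":0.3},{"x":-0.9,"y":0.3},{"x":-0.9,"y":0.3},{"x":-0.9,"y":0.3},{"x":-0.9,"y":0.3},{"x":-0.9,"y":0.3}]'
cat > goal.py <<'E'
import sys
from h import *
from cell import r
def go(x,y,z,yaw):
    s=r.state();M=R.from_rotvec(s['orientation']).as_matrix()
    yy=np.array([np.cos(yaw),np.sin(yaw),0]);zz=np.array([0,0,-1.]);T=np.c_[np.cross(yy,zz),yy,zz]
    print('t',s['time'],'pos',s['position'],'width',s['width'],'q7',s['qpos'][6])
    print('shift units now',M.T@(np.array([x,y,z])-s['position'])/.025,'after turn',T.T@(np.array([x,y,z])-s['position'])/.025,'turn units',R.from_matrix(M.T@T).as_rotvec()/.15)
if __name__=='__main__': go(*map(float,sys.argv[1:]))
E
python3 goal.py .541 .1493 .2 .272
```

```text
t 0.7 pos [0.2576 0.5695 0.2388] width 0.08825484141472474 q7 -0.21507249177808024
shift units now [-17.2557 -10.6419   1.5498] after turn [-19.235    6.4045   1.5514] turn units [ 0.0008 -0.0004  5.8269]invalid input at $[0]: expected keys x, y, z, ax, ay, az, hand
invalid input at $[0]: expected keys x, y, z, ax, ay, az, hand
```

Every row needs all its keys.

```bash
python3 -m pendant '[{"x":0,"y":0,"z":0,"ax":0,"ay":0,"az":0.97,"hand":1},{"x":0,"y":0,"z":0,"ax":0,"ay":0,"az":0.97,"hand":1},{"x":0,"y":0,"z":0,"ax":0,"ay":0,"az":0.97,"hand":1},{"x":0,"y":0,"z":0,"ax":0,"ay":0,"az":0.97,"hand":1},{"x":0,"y":0,"z":0,"ax":0,"ay":0,"az":0.97,"hand":1},{"x":0,"y":0,"z":0,"ax":0,"ay":0,"az":0.97,"hand":1},{"x":-0.8,"y":0.3,"z":0,"ax":0,"ay":0,"az":0,"hand":1},{"x":-0.9,"y":0.3,"z":0,"ax":0,"ay":0,"az":0,"hand":1},{"x":-0.9,"y":0.3,"z":0,"ax":0,"ay":0,"az":0,"hand":1},{"x":-0.9,"y":0.3,"z":0,"ax":0,"ay":0,"az":0,"hand":1}]'
python3 -m pendant '[{"x":-1,"y":0.3,"z":0,"ax":0,"ay":0,"az":0,"hand":1},{"x":-1,"y":0.3,"z":0,"ax":0,"ay":0,"az":0,"hand":1},{"x":-1,"y":0.3,"z":0,"ax":0,"ay":0,"az":0,"hand":1},{"x":-1,"y":0.3,"z":0,"ax":0,"ay":0,"az":0,"hand":1},{"x":-1,"y":0.3,"z":0,"ax":0,"ay":0,"az":0,"hand":1},{"x":-1,"y":0.3,"z":0,"ax":0,"ay":0,"az":0,"hand":1},{"x":-1,"y":0.3,"z":0,"ax":0,"ay":0,"az":0,"hand":1},{"x":-1,"y":0.3,"z":0,"ax":0,"ay":0,"az":0,"hand":1},{"x":-1,"y":0.3,"z":0,"ax":0,"ay":0,"az":0,"hand":1},{"x":-1,"y":0.3,"z":0,"ax":0,"ay":0,"az":0,"hand":1}]'
python3 goal.py .541 .1493 .2 .272
```

```text
time: 1.7
position: [0.3104, 0.4927, 0.2388]
orientation: [-1.898, -2.503, -0.0]
force: [0.6, 0.1, -0.1]
width: 0.0881
grasp_force: 0.0
time: 2.7
position: [0.4503, 0.272, 0.2389]
orientation: [1.898, 2.503, 0.001]
force: [0.4, -0.6, -0.4]
width: 0.088
grasp_force: 0.0
t 2.7 pos [0.4503 0.272  0.2389] width 0.0879578769412304 q7 -0.3501395385939508
shift units now [-5.7063  2.1701  1.5551] after turn [-5.7032  2.1779  1.5558] turn units [ 0.0029 -0.002   0.0082]
```

```bash
python3 -m pendant '[{"x":-0.8,"y":0.3,"z":0.2,"ax":0,"ay":0,"az":0,"hand":1},{"x":-0.8,"y":0.3,"z":0.2,"ax":0,"ay":0,"az":0,"hand":1},{"x":-0.8,"y":0.3,"z":0.2,"ax":0,"ay":0,"az":0,"hand":1},{"x":-0.8,"y":0.3,"z":0.2,"ax":0,"ay":0,"az":0,"hand":1},{"x":-0.8,"y":0.3,"z":0.2,"ax":0,"ay":0,"az":0,"hand":1},{"x":-0.8,"y":0.3,"z":0.2,"ax":0,"ay":0,"az":0,"hand":1},{"x":0,"y":0,"z":0.1,"ax":0,"ay":0,"az":0,"hand":1},{"x":0,"y":0,"z":0.1,"ax":0,"ay":0,"az":0,"hand":1},{"x":0,"y":0,"z":0.1,"ax":0,"ay":0,"az":0,"hand":1},{"x":0,"y":0,"z":0,"ax":0,"ay":0,"az":0,"hand":1}]'
python3 goal.py .541 .1493 .2 .272
python3 - <<'E'
from h import *
from cell import capture
import cv2
d=capture('wrist');im=d['img'][:,:,::-1].copy()
rack=[.5195,.2264,.2721]
for L in ([[.03,-.125,.03],[-.03,-.125,.03],[-.03,.125,.03],[.03,.125,.03]],[[.008,-.107,.03],[-.008,-.107,.03],[-.008,-.053,.03],[.008,-.053,.03]]):
    q=proj(d,place(rack,L));print(q);cv2.polylines(im,[q.round().astype(int)],True,(0,0,255),1)
cv2.imwrite('pics/w1.png',im)
E
```

```text
time: 3.7
position: [0.5245, 0.1708, 0.201]
orientation: [-1.895, -2.504, -0.0]
force: [0.4, 0.7, 0.1]
width: 0.088
grasp_force: 0.0
t 3.7 pos [0.5245 0.1708 0.201 ] width 0.08803904053546867 q7 -0.13369469585337848
shift units now [-1.0074  0.4024  0.0399] after turn [-1.006   0.4056  0.041 ] turn units [-0.0044 -0.0059  0.0218]
[[361.3904 296.9953]
 [295.9629 296.8117]
 [291.8174 -16.7102]
 [373.1032 -16.4698]]
[[337.7475 278.5017]
 [320.0516 278.4518]
 [320.3635 219.8792]
 [338.8495 219.9317]]
```

View pics/w1.png

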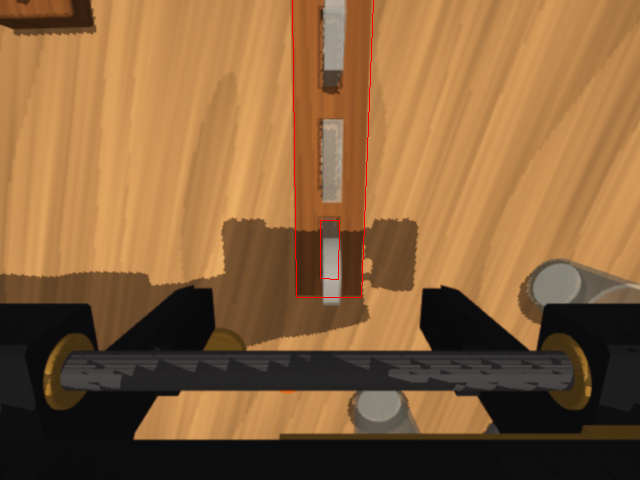

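The plaque appears at (331,260) and the fitted rack outline matches the picture to about 1 px, so the pose is good. I'll move over it, descend and grip.

```bash
python3 -m pendant '[{"x":-0.5,"y":0.2,"z":0,"ax":0,"ay":0,"az":0.02,"hand":1},{"x":-0.5,"y":0.2,"z":0.3,"ax":0,"ay":0,"az":0,"hand":1},{"x":0,"y":0,"z":0.7,"ax":0,"ay":0,"az":0,"hand":1},{"x":0,"y":0,"z":0.7,"ax":0,"ay":0,"az":0,"hand":1},{"x":0,"y":0,"z":0.7,"ax":0,"ay":0,"az":0,"hand":1},{"x":0,"y":0,"z":0.7,"ax":0,"ay":0,"az":0,"hand":1},{"x":0,"y":0,"z":0.7,"ax":0,"ay":0,"az":0,"hand":1},{"x":0,"y":0,"z":0.7,"ax":0,"ay":0,"az":0,"hand":1},{"x":0,"y":0,"z":0,"ax":0,"ay":0,"az":0,"hand":1},{"x":0,"y":0,"z":0,"ax":0,"ay":0,"az":0,"hand":1}]'
python3 goal.py .541 .1493 .061 .272
```

```text
time: 4.75
position: [0.5421, 0.147, 0.0885]
orientation: [1.904, 2.499, -0.001]
force: [-0.4, 0.0, 0.2]
width: 0.0881
grasp_force: 0.0
t 4.75 pos [0.5421 0.147  0.0885] width 0.08811061513732028 q7 -0.10176518299201383
shift units now [ 0.103  -0.0189  1.1008] after turn [ 0.1025 -0.019   1.1009] turn units [-0.0024  0.0033 -0.0209]
```

```bash
python3 -m pendant '[{"x":0.1,"y":0,"z":0.4,"ax":0,"ay":0,"az":-0.02,"hand":1},{"x":0,"y":0,"z":0.4,"ax":0,"ay":0,"az":0,"hand":1},{"x":0,"y":0,"z":0.3,"ax":0,"ay":0,"az":0,"hand":1},{"x":0,"y":0,"z":0,"ax":0,"ay":0,"az":0,"hand":0},{"x":0,"y":0,"z":0,"ax":0,"ay":0,"az":0,"hand":0},{"x":0,"y":0,"z":0,"ax":0,"ay":0,"az":0,"hand":0},{"x":0,"y":0,"z":0,"ax":0,"ay":0,"az":0,"hand":0},{"x":0,"y":0,"z":0,"ax":0,"ay":0,"az":0,"hand":0},{"x":0,"y":0,"z":0,"ax":0,"ay":0,"az":0,"hand":0},{"x":0,"y":0,"z":0,"ax":0,"ay":0,"az":0,"hand":0}]' 25
python3 goal.py .541 .1493 .061 .272
```

```text
time: 5.75
position: [0.5411, 0.1504, 0.0613]
orientation: [1.898, 2.503, 0.0]
force: [-0.3, -0.2, -0.7]
width: 0.0343
grasp_force: 0.0
t 5.75 pos [0.5411 0.1504 0.0613] width 0.034328494424120906 q7 -0.10563851166737796
shift units now [-0.0421 -0.0156  0.013 ] after turn [-0.0421 -0.0155  0.0131] turn units [ 0.0013 -0.0006  0.0068]
```

```bash
python3 -m pendant '[{"x":0,"y":0,"z":0,"ax":0,"ay":0,"az":0,"hand":0},{"x":0,"y":0,"z":0,"ax":0,"ay":0,"az":0,"hand":0},{"x":0,"y":0,"z":0,"ax":0,"ay":0,"az":0,"hand":0},{"x":0,"y":0,"z":0,"ax":0,"ay":0,"az":0,"hand":0},{"x":0,"y":0,"z":0,"ax":0,"ay":0,"az":0,"hand":0},{"x":0,"y":0,"z":0,"ax":0,"ay":0,"az":0,"hand":0},{"x":0,"y":0,"z":-0.1,"ax":0,"ay":0,"az":0,"hand":0},{"x":0,"y":0,"z":-0.2,"ax":0,"ay":0,"az":0,"hand":0},{"x":0,"y":0,"z":-0.2,"ax":0,"ay":0,"az":0,"hand":0},{"x":0,"y":0,"z":-0.2,"ax":0,"ay":0,"az":0,"hand":0}]' 25
python3 goal.py .541 .1493 .165 .272
```

```text
time: 6.75
position: [0.5411, 0.1504, 0.0793]
orientation: [1.898, 2.503, 0.0]
force: [0.3, -1.2, -0.5]
width: 0.0118
grasp_force: 25.0
t 6.75 pos [0.5411 0.1504 0.0793] width 0.011826790317396339 q7 -0.10444506346312368
shift units now [-0.0415 -0.0147 -3.4299] after turn [-0.0418 -0.0154 -3.4299] turn units [ 0.0014 -0.0006  0.0067]
```

```bash
python3 -m pendant '[{"x":0,"y":0,"z":-0.3,"ax":0,"ay":0,"az":0,"hand":0},{"x":0,"y":0,"z":-0.4,"ax":0,"ay":0,"az":0,"hand":0},{"x":0,"y":0,"z":-0.4,"ax":0,"ay":0,"az":0,"hand":0},{"x":0,"y":0,"z":-0.4,"ax":0,"ay":0,"az":0,"hand":0},{"x":0,"y":0,"z":-0.4,"ax":0,"ay":0,"az":0,"hand":0},{"x":0,"y":0,"z":-0.4,"ax":0,"ay":0,"az":0,"hand":0},{"x":0,"y":0,"z":-0.4,"ax":0,"ay":0,"az":0,"hand":0},{"x":0,"y":0,"z":-0.4,"ax":0,"ay":0,"az":0,"hand":0},{"x":0,"y":0,"z":-0.3,"ax":0,"ay":0,"az":0,"hand":0},{"x":0,"y":0,"z":0,"ax":0,"ay":0,"az":0,"hand":0}]' 25
python3 goal.py .5291 -.2029 .165 -.211
```

```text
time: 7.75
position: [0.5418, 0.1506, 0.1649]
orientation: [1.898, 2.502, 0.003]
force: [-0.5, 0.1, -1.7]
width: 0.0116
grasp_force: 25.0
t 7.75 pos [0.5418 0.1506 0.1649] width 0.011638137276915336 q7 -0.09786990534977293
shift units now [-13.4802  -4.2999  -0.0165] after turn [-13.9328   2.4662  -0.0046] turn units [ 0.0142 -0.0047  3.2265]
```

```bash
python3 -m pendant '[{"x":0,"y":0,"z":0,"ax":0,"ay":0,"az":0.3,"hand":0},{"x":0,"y":0,"z":0,"ax":0,"ay":0,"az":0.6,"hand":0},{"x":0,"y":0,"z":0,"ax":0,"ay":0,"az":0.7,"hand":0},{"x":0,"y":0,"z":0,"ax":0,"ay":0,"az":0.7,"hand":0},{"x":0,"y":0,"z":0,"ax":0,"ay":0,"az":0.6,"hand":0},{"x":0,"y":0,"z":0,"ax":0,"ay":0,"az":0.32,"hand":0},{"x":-0.3,"y":0.1,"z":0,"ax":0,"ay":0,"az":0,"hand":0},{"x":-0.6,"y":0.1,"z":0,"ax":0,"ay":0,"az":0,"hand":0},{"x":-0.8,"y":0.15,"z":0,"ax":0,"ay":0,"az":0,"hand":0},{"x":-0.8,"y":0.15,"z":0,"ax":0,"ay":0,"az":0,"hand":0}]' 25
python3 -m pendant '[{"x":-0.8,"y":0.15,"z":0,"ax":0,"ay":0,"az":0,"hand":0},{"x":-0.8,"y":0.15,"z":0,"ax":0,"ay":0,"az":0,"hand":0},{"x":-0.8,"y":0.15,"z":0,"ax":0,"ay":0,"az":0,"hand":0},{"x":-0.8,"y":0.15,"z":0,"ax":0,"ay":0,"az":0,"hand":0},{"x":-0.8,"y":0.15,"z":0,"ax":0,"ay":0,"az":0,"hand":0},{"x":-0.8,"y":0.15,"z":0,"ax":0,"ay":0,"az":0,"hand":0},{"x":-0.8,"y":0.15,"z":0,"ax":0,"ay":0,"az":0,"hand":0},{"x":-0.8,"y":0.15,"z":0,"ax":0,"ay":0,"az":0,"hand":0},{"x":-0.8,"y":0.15,"z":0,"ax":0,"ay":0,"az":0,"hand":0},{"x":-0.8,"y":0.15,"z":0,"ax":0,"ay":0,"az":0,"hand":0}]' 25
python3 goal.py .5291 -.2029 .165 -.211
```

```text
time: 8.75
position: [0.5399, 0.0843, 0.1636]
orientation: [2.442, 1.976, -0.001]
force: [0.8, -0.0, -1.2]
width: 0.0114
grasp_force: 25.0
time: 9.75
position: [0.5342, -0.1194, 0.1637]
orientation: [2.443, 1.975, -0.001]
force: [0.8, 0.1, -1.4]
width: 0.0121
grasp_force: 25.0
t 9.75 pos [ 0.5342 -0.1194  0.1637] width 0.01209363448474683 q7 -0.016970779951380247
shift units now [-3.3072  0.4982 -0.0518] after turn [-3.3071  0.4992 -0.054 ] turn units [-0.0034  0.0048  0.0018]
```

```bash
python3 -m pendant '[{"x":-0.7,"y":0.1,"z":0,"ax":0,"ay":0,"az":0,"hand":0},{"x":-0.7,"y":0.1,"z":0,"ax":0,"ay":0,"az":0,"hand":0},{"x":-0.7,"y":0.1,"z":0,"ax":0,"ay":0,"az":0,"hand":0},{"x":-0.4,"y":0.1,"z":0,"ax":0,"ay":0,"az":0,"hand":0},{"x":-0.1,"y":0,"z":0.1,"ax":0,"ay":0,"az":0,"hand":0},{"x":0,"y":0,"z":0.2,"ax":0,"ay":0,"az":0,"hand":0},{"x":0,"y":0,"z":0.3,"ax":0,"ay":0,"az":0,"hand":0},{"x":0,"y":0,"z":0.3,"ax":0,"ay":0,"az":0,"hand":0},{"x":0,"y":0,"z":0,"ax":0,"ay":0,"az":0,"hand":0},{"x":0,"y":0,"z":0,"ax":0,"ay":0,"az":0,"hand":0}]' 25
python3 goal.py .5291 -.2029 .165 -.211
cat > look.py <<'E'
import sys,cv2
from h import *
from cell import capture,r
base=[.4948,-.1956,-.2111]
pos=r.state()['position']
ims=[]
for c,box in (('wrist',None),('top',(400,262,495,372)),('scene',(160,170,260,290))):
    d=capture(c);im=d['img'][:,:,::-1].copy();k=1 if c=='wrist' else 5
    cv2.imwrite(f'pics/raw_{c}_{sys.argv[1]}.png',im)
    x0,y0=(0,0) if box is None else box[:2]
    if box: im=cv2.resize(im[box[1]:box[3],box[0]:box[2]],None,fx=k,fy=k,interpolation=cv2.INTER_CUBIC)
    im=cv2.convertScaleAbs(im,alpha=1.4)
    for L in ([[.07,.055,.038],[.07,-.055,.038],[-.07,-.055,.038],[-.07,.055,.038]],[[.0425,.028,.038],[.0425,-.028,.038],[.0275,-.028,.038],[.0275,.028,.038]]):
        q=(proj(d,place(base,L))-[x0,y0]+.5)*k-.5;cv2.polylines(im,[q.round().astype(int)],True,(0,0,255),1)
    ims.append(cv2.resize(im,(400,300)) if c=='wrist' else im)
out=np.zeros((600,800,3),np.uint8)
a,b,c=ims
out[:300,:400]=a
b=b[:550,:400];out[:b.shape[0],400:400+b.shape[1]]=b
c=cv2.resize(c,(250,300));out[300:600,:250]=c
cv2.imwrite(f'pics/{sys.argv[1]}.png',out)
E
python3 look.py p1
```

```text
time: 10.75
position: [0.5314, -0.1818, 0.1408]
orientation: [-2.44, -1.977, 0.0]
force: [1.5, 1.0, -1.5]
width: 0.0118
grasp_force: 25.0
t 10.75 pos [ 0.5314 -0.1818  0.1408] width 0.011793731030159845 q7 0.07933539693364207
shift units now [-0.8435  0.0844 -0.9689] after turn [-0.8436  0.0869 -0.9686] turn units [-0.0056 -0.0018  0.0133]
```

View pics/p1.png

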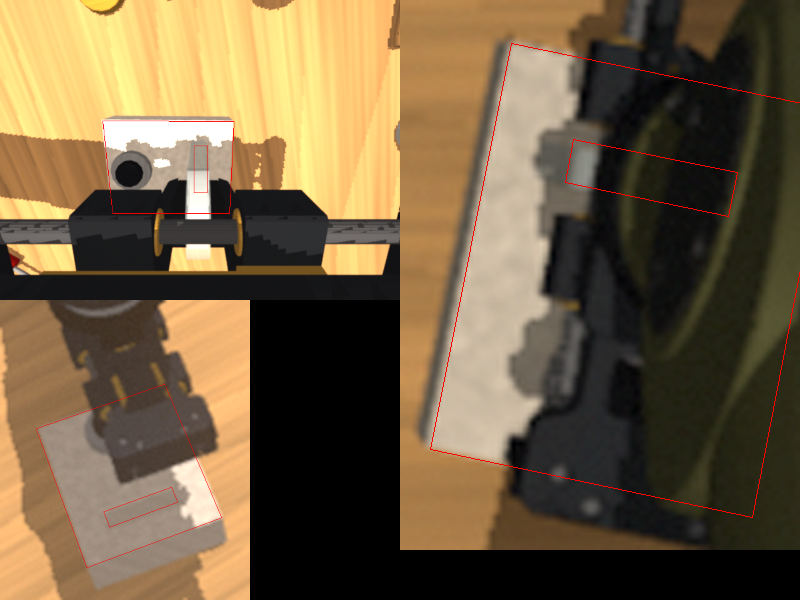

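The base outline fits in the top and scene views. In the wrist view the base's far edge sits about 3 px (half scale) above the drawn one. I'll measure that edge more precisely, without using up another picture.

```bash
python3 - <<'E'
import cv2,numpy as np
im=cv2.imread('pics/raw_wrist_p1.png').astype(int)
sat=im.max(2)-im.min(2)
# far edge rows
for c in range(220,465,30):
    col=im[220:260,c];print(c,[f"{v.max()}/{v.max()-v.min()}" for v in col[4:36:2]])
for rr in (260,300,340,380):
    print('row',rr,'L',[f"{v.max()}/{v.max()-v.min()}" for v in im[rr,196:232:3]],'R',[f"{v.max()}/{v.max()-v.min()}" for v in im[rr,452:484:3]])
E
```

```text
220 ['204/41', '150/33', '137/30', '135/30', '133/29', '132/29', '131/28', '131/28', '134/29', '106/21', '71/9', '72/8', '85/9', '87/9', '86/10', '86/10']
250 ['233/38', '234/36', '237/35', '239/34', '237/36', '233/38', '142/31', '136/29', '138/30', '141/31', '141/31', '139/31', '137/30', '135/29', '134/29', '148/33']
280 ['237/34', '203/40', '203/41', '230/40', '197/39', '141/30', '134/29', '136/30', '139/30', '140/30', '138/29', '135/29', '136/30', '137/31', '136/30', '133/28']
310 ['140/31', '113/15', '110/14', '111/15', '113/16', '113/16', '115/17', '114/16', '114/15', '115/17', '113/16', '113/16', '112/16', '113/16', '113/16', '112/15']
340 ['232/40', '234/37', '236/35', '235/35', '233/38', '167/35', '136/29', '138/30', '136/30', '134/29', '134/29', '136/30', '138/30', '139/31', '137/30', '137/31']
370 ['227/43', '139/31', '135/31', '135/32', '134/30', '132/36', '133/37', '134/38', '134/43', '134/43', '134/47', '135/48', '136/48', '134/51', '134/52', '133/55']
400 ['221/124', '219/124', '157/93', '122/73', '122/72', '122/73', '122/72', '123/72', '123/73', '123/73', '124/73', '12
[... 557 characters left out ...]
'216/123', '217/123', '225/126', '218/124', '214/122', '231/128']
row 300 L ['91/13', '84/10', '86/9', '81/9', '76/7', '83/10', '87/9', '87/10', '85/9', '82/9', '101/17', '130/28'] R ['220/124', '227/126', '225/127', '217/124', '218/123', '214/123', '210/121', '207/119', '219/125', '228/127', '228/127']
row 340 L ['18/2', '17/1', '17/2', '19/2', '17/2', '17/2', '18/2', '18/2', '18/2', '19/3', '19/2', '19/2'] R ['18/2', '18/1', '18/2', '19/2', '17/1', '18/2', '17/2', '19/2', '19/2', '18/2', '18/2']
row 380 L ['19/1', '19/1', '19/1', '19/1', '19/1', '19/1', '19/1', '19/2', '31/1', '35/1', '35/2', '36/2'] R ['36/2', '35/1', '35/2', '36/3', '36/2', '35/2', '35/1', '35/2', '35/1', '35/2', '36/3']
```

```bash
python3 - <<'E'
import cv2
im=cv2.imread('pics/raw_wrist_p1.png')[175:335,155:390]
cv2.imwrite('pics/w2.png',cv2.convertScaleAbs(cv2.resize(im,None,fx=3.4,fy=3.4,interpolation=cv2.INTER_CUBIC),alpha=1.1))
E
```

```text
(no output)
```

View pics/w2.png

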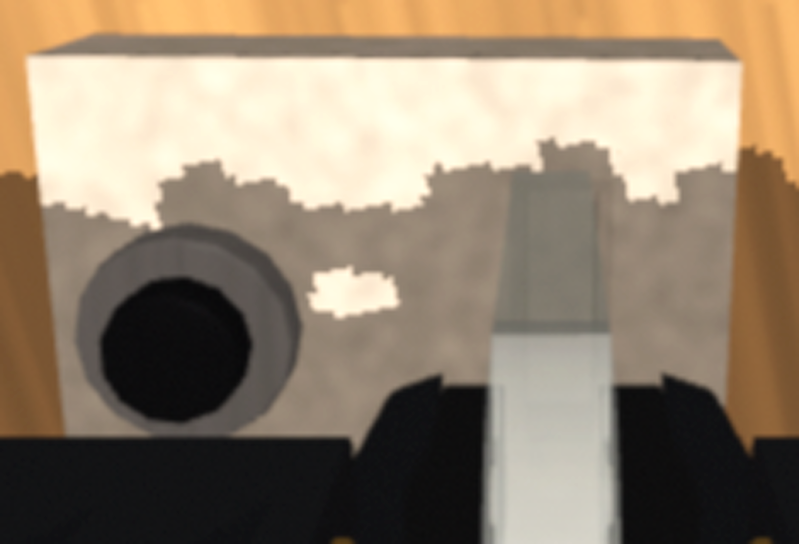

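The far side wall explains that offset: the top-face corners are at (163,191.5) and (373,193.5). I'll compare them with the projection, and check where the held plaque's underside is.

```bash
python3 - <<'E'
from h import *
from cell import capture,r
d=capture('wrist');base=[.4948,-.1956,-.2111]
print(proj(d,place(base,[[-.07,.055,.038],[.07,.055,.038],[-.07,-.02,.038],[.07,-.02,.038]])))
s=r.state();M=R.from_rotvec(s['orientation']).as_matrix();print(s['time'],s['position'])
# plaque top/bottom outline from tool: underside 49 mm beyond TCP
print('underside',proj(d,[s['position']+M@np.array([x,y,.049]) for x,y in ((.025,-.006),(.025,.006))]))
print('obs underside far corners', np.array([[513,172],[600,172]])/3.4+[155,175])
E
```

```text
[[162.8248 192.4796]
 [372.5204 192.6721]
 [174.2244 296.4662]
 [368.2736 296.6089]]
10.95 [ 0.5317 -0.1824  0.1414]
underside [[306.5482 224.0449]
 [329.0097 224.0389]]
obs underside far corners [[305.8824 225.5882]
 [331.4706 225.5882]]
```

```bash
python3 -m pendant '[{"x":-0.2,"y":0.02,"z":0,"ax":0,"ay":0,"az":0.01,"hand":0},{"x":-0.2,"y":0.02,"z":0,"ax":0,"ay":0,"az":0,"hand":0},{"x":-0.2,"y":0.02,"z":0.2,"ax":0,"ay":0,"az":0,"hand":0},{"x":-0.2,"y":0,"z":0.2,"ax":0,"ay":0,"az":0,"hand":0},{"x":0,"y":0,"z":0.2,"ax":0,"ay":0,"az":0,"hand":0},{"x":0,"y":0,"z":0.2,"ax":0,"ay":0,"az":0,"hand":0},{"x":0,"y":0,"z":0.2,"ax":0,"ay":0,"az":0,"hand":0},{"x":0,"y":0,"z":0,"ax":0,"ay":0,"az":0,"hand":0},{"x":0,"y":0,"z":0,"ax":0,"ay":0,"az":0,"hand":0},{"x":0,"y":0,"z":0,"ax":0,"ay":0,"az":0,"hand":0}]' 25
python3 goal.py .5291 -.2029 .061 -.211
```

```text
time: 11.95
position: [0.529, -0.2022, 0.1164]
orientation: [2.443, 1.975, 0.001]
force: [-0.0, -0.5, -1.8]
width: 0.0118
grasp_force: 25.0
t 11.95 pos [ 0.529  -0.2022  0.1164] width 0.011849000867148698 q7 0.107420985157701
shift units now [-0.0282  0.0104  2.2145] after turn [-0.0279  0.0113  2.2145] turn units [ 0.0027 -0.0008 -0.0013]
```

```bash
python3 -m pendant '[{"x":-0.02,"y":0,"z":0.2,"ax":0,"ay":0,"az":0,"hand":0},{"x":0,"y":0,"z":0.2,"ax":0,"ay":0,"az":0,"hand":0},{"x":0,"y":0,"z":0.2,"ax":0,"ay":0,"az":0,"hand":0},{"x":0,"y":0,"z":0.2,"ax":0,"ay":0,"az":0,"hand":0},{"x":0,"y":0,"z":0.2,"ax":0,"ay":0,"az":0,"hand":0},{"x":0,"y":0,"z":0.15,"ax":0,"ay":0,"az":0,"hand":0},{"x":0,"y":0,"z":0.15,"ax":0,"ay":0,"az":0,"hand":0},{"x":0,"y":0,"z":0.15,"ax":0,"ay":0,"az":0,"hand":0},{"x":0,"y":0,"z":0.1,"ax":0,"ay":0,"az":0,"hand":0},{"x":0,"y":0,"z":0,"ax":0,"ay":0,"az":0,"hand":0}]' 25
python3 goal.py .5291 -.2029 .061 -.211
```

```text
time: 12.95
position: [0.5285, -0.2027, 0.0771]
orientation: [-2.443, -1.974, 0.0]
force: [0.6, -0.1, -1.2]
width: 0.012
grasp_force: 25.0
t 12.95 pos [ 0.5285 -0.2027  0.0771] width 0.012043642928668668 q7 0.10834252996469586
shift units now [-0.0021  0.0271  0.6444] after turn [-0.002   0.0268  0.6444] turn units [-0.0034 -0.0011 -0.0033]
```

No contact force so far, with the underside at about 28 mm, inside the mouth. I'll lower it gently to the floor.

```bash
python3 -m pendant '[{"x":0,"y":0,"z":0.1,"ax":0,"ay":0,"az":0,"hand":0},{"x":0,"y":0,"z":0.1,"ax":0,"ay":0,"az":0,"hand":0},{"x":0,"y":0,"z":0.1,"ax":0,"ay":0,"az":0,"hand":0},{"x":0,"y":0,"z":0.1,"ax":0,"ay":0,"az":0,"hand":0},{"x":0,"y":0,"z":0.1,"ax":0,"ay":0,"az":0,"hand":0},{"x":0,"y":0,"z":0.05,"ax":0,"ay":0,"az":0,"hand":0},{"x":0,"y":0,"z":0.05,"ax":0,"ay":0,"az":0,"hand":0},{"x":0,"y":0,"z":0.03,"ax":0,"ay":0,"az":0,"hand":0},{"x":0,"y":0,"z":0.02,"ax":0,"ay":0,"az":0,"hand":0},{"x":0,"y":0,"z":0,"ax":0,"ay":0,"az":0,"hand":0}]' 25
python3 goal.py .5291 -.2029 .061 -.211
```

```text
time: 13.95
position: [0.5287, -0.2028, 0.0613]
orientation: [2.444, 1.975, 0.0]
force: [0.1, 0.3, -2.3]
width: 0.0116
grasp_force: 25.0
t 13.95 pos [ 0.5287 -0.2028  0.0613] width 0.011644329259300718 q7 0.10831903942774967
shift units now [-0.0003  0.0175  0.0101] after turn [-0.0003  0.0175  0.0101] turn units [ 0.0006 -0.0004 -0.0035]
```

```bash
python3 -m pendant '[{"x":0,"y":0,"z":0.02,"ax":0,"ay":0,"az":0,"hand":0},{"x":0,"y":0,"z":0.02,"ax":0,"ay":0,"az":0,"hand":0},{"x":0,"y":0,"z":0,"ax":0,"ay":0,"az":0,"hand":0},{"x":0,"y":0,"z":0,"ax":0,"ay":0,"az":0,"hand":0},{"x":0,"y":0,"z":0,"ax":0,"ay":0,"az":0,"hand":0},{"x":0,"y":0,"z":0,"ax":0,"ay":0,"az":0,"hand":0},{"x":0,"y":0,"z":0,"ax":0,"ay":0,"az":0,"hand":0},{"x":0,"y":0,"z":0,"ax":0,"ay":0,"az":0,"hand":0},{"x":0,"y":0,"z":0,"ax":0,"ay":0,"az":0,"hand":0},{"x":0,"y":0,"z":0,"ax":0,"ay":0,"az":0,"hand":0}]' 25
python3 goal.py .5291 -.2029 .061 -.211
```

```text
time: 14.95
position: [0.5287, -0.2028, 0.0612]
orientation: [2.443, 1.974, 0.001]
force: [-0.7, 0.4, 7.7]
width: 0.0122
grasp_force: 25.0
t 14.95 pos [ 0.5287 -0.2028  0.0612] width 0.012164303121293251 q7 0.10836123679325382
shift units now [-0.0017  0.015   0.0071] after turn [-0.0017  0.015   0.0071] turn units [ 0.0037 -0.0004 -0.0031]
```

The plaque is on the floor: contact came at the expected height, with about 8 N upward. I'll relax the push, open the fingers and rise.

```bash
python3 -m pendant '[{"x":0,"y":0,"z":-0.02,"ax":0,"ay":0,"az":0,"hand":0},{"x":0,"y":0,"z":0,"ax":0,"ay":0,"az":0,"hand":0},{"x":0,"y":0,"z":0,"ax":0,"ay":0,"az":0,"hand":0.3},{"x":0,"y":0,"z":0,"ax":0,"ay":0,"az":0,"hand":0.5},{"x":0,"y":0,"z":0,"ax":0,"ay":0,"az":0,"hand":0.7},{"x":0,"y":0,"z":0,"ax":0,"ay":0,"az":0,"hand":0.7},{"x":0,"y":0,"z":0,"ax":0,"ay":0,"az":0,"hand":0.7},{"x":0,"y":0,"z":0,"ax":0,"ay":0,"az":0,"hand":0.7},{"x":0,"y":0,"z":0,"ax":0,"ay":0,"az":0,"hand":0.7},{"x":0,"y":0,"z":0,"ax":0,"ay":0,"az":0,"hand":0.7}]' 25
python3 -m pendant '[{"x":0,"y":0,"z":-0.2,"ax":0,"ay":0,"az":0,"hand":0.7},{"x":0,"y":0,"z":-0.5,"ax":0,"ay":0,"az":0,"hand":0.7},{"x":0,"y":0,"z":-0.7,"ax":0,"ay":0,"az":0,"hand":0.7},{"x":0,"y":0,"z":-0.7,"ax":0,"ay":0,"az":0,"hand":0.7},{"x":0,"y":0,"z":-0.7,"ax":0,"ay":0,"az":0,"hand":0.7},{"x":0,"y":0,"z":-0.7,"ax":0,"ay":0,"az":0,"hand":0.7},{"x":0,"y":0,"z":-0.5,"ax":0,"ay":0,"az":0,"hand":0.7},{"x":0,"y":0,"z":0,"ax":0,"ay":0,"az":0,"hand":0.7},{"x":0,"y":0,"z":0,"ax":0,"ay":0,"az":0,"hand":0.7},{"x":0,"y":0,"z":0,"ax":0,"ay":0,"az":0,"hand":0.7}]'
python3 goal.py .4557 -.1872 .161 1.36; python3 look.py p2
```

```text
time: 15.95
position: [0.5286, -0.2028, 0.0607]
orientation: [-2.443, -1.975, -0.0]
force: [0.9, -0.1, -0.4]
width: 0.0616
grasp_force: 0.0
time: 16.95
position: [0.5281, -0.2026, 0.16]
orientation: [-2.442, -1.974, 0.001]
force: [-0.1, -0.4, -1.1]
width: 0.0617
grasp_force: 0.0
t 16.95 pos [ 0.5281 -0.2026  0.16  ] width 0.06170995412330132 q7 0.10768358799874772
shift units now [-0.0068 -2.9593 -0.035 ] after turn [ 2.9592 -0.005  -0.0395] turn units [ -0.0066  -0.0092 -10.476 ]
```

View pics/p2.png

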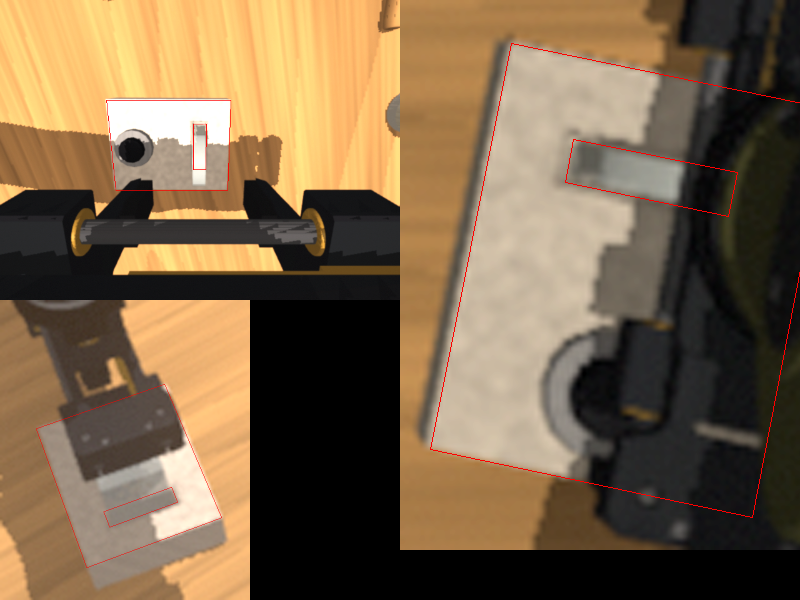

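The plaque stands upright in the slot, at (200,150) in the wrist panel. I'll go over the button, close the fingers and turn 90° so that the long gripper body runs parallel to the plaque.

```bash
python3 -m pendant '[{"x":0,"y":-0.5,"z":0,"ax":0,"ay":0,"az":0,"hand":0},{"x":0,"y":-0.7,"z":0,"ax":0,"ay":0,"az":0,"hand":0},{"x":0,"y":-0.7,"z":0,"ax":0,"ay":0,"az":0,"hand":0},{"x":0,"y":-0.7,"z":0,"ax":0,"ay":0,"az":0,"hand":0},{"x":0,"y":-0.36,"z":0,"ax":0,"ay":0,"az":0,"hand":0},{"x":0,"y":0,"z":0,"ax":0,"ay":0,"az":-0.48,"hand":0},{"x":0,"y":0,"z":0,"ax":0,"ay":0,"az":-0.9,"hand":0},{"x":0,"y":0,"z":0,"ax":0,"ay":0,"az":-0.9,"hand":0},{"x":0,"y":0,"z":0,"ax":0,"ay":0,"az":-0.9,"hand":0},{"x":0,"y":0,"z":0,"ax":0,"ay":0,"az":-0.9,"hand":0}]' 10
python3 -m pendant '[{"x":0,"y":0,"z":0,"ax":0,"ay":0,"az":-0.9,"hand":0},{"x":0,"y":0,"z":0,"ax":0,"ay":0,"az":-0.9,"hand":0},{"x":0,"y":0,"z":0,"ax":0,"ay":0,"az":-0.9,"hand":0},{"x":0,"y":0,"z":0,"ax":0,"ay":0,"az":-0.9,"hand":0},{"x":0,"y":0,"z":0,"ax":0,"ay":0,"az":-0.9,"hand":0},{"x":0,"y":0,"z":0,"ax":0,"ay":0,"az":-0.9,"hand":0},{"x":0,"y":0,"z":0,"ax":0,"ay":0,"az":-0.9,"hand":0},{"x":0,"y":0,"z":0,"ax":0,"ay":0,"az":-0.1,"hand":0},{"x":0,"y":0,"z":0,"ax":0,"ay":0,"az":0,"hand":0},{"x":0,"y":0,"z":0,"ax":0,"ay":0,"az":0,"hand":0}]'
python3 goal.py .4557 -.1872 .065 1.36
```

```text
time: 18.1
position: [0.4567, -0.1873, 0.1605]
orientation: [1.728, 2.623, 0.0]
force: [-0.4, 0.3, -0.4]
width: 0.0002
grasp_force: 0.0
time: 19.1
position: [0.4564, -0.1873, 0.1606]
orientation: [-0.333, -3.124, -0.0]
force: [0.1, -0.0, -0.2]
width: 0.0004
grasp_force: 0.0
t 19.1 pos [ 0.4564 -0.1873  0.1606] width 0.00042713234983560633 q7 1.1418150973186743
shift units now [ 0.0277 -0.002   3.8244] after turn [ 0.0277 -0.0018  3.8244] turn units [ 0.0003 -0.     -0.0122]
```

```bash
python3 -m pendant '[{"x":0,"y":0,"z":0.3,"ax":0,"ay":0,"az":0,"hand":0},{"x":0,"y":0,"z":0.6,"ax":0,"ay":0,"az":0,"hand":0},{"x":0,"y":0,"z":0.6,"ax":0,"ay":0,"az":0,"hand":0},{"x":0,"y":0,"z":0.6,"ax":0,"ay":0,"az":0,"hand":0},{"x":0,"y":0,"z":0.6,"ax":0,"ay":0,"az":0,"hand":0},{"x":0,"y":0,"z":0.5,"ax":0,"ay":0,"az":0,"hand":0},{"x":0,"y":0,"z":0.3,"ax":0,"ay":0,"az":0,"hand":0},{"x":0,"y":0,"z":0.2,"ax":0,"ay":0,"az":0,"hand":0},{"x":0,"y":0,"z":0,"ax":0,"ay":0,"az":0,"hand":0},{"x":0,"y":0,"z":0,"ax":0,"ay":0,"az":0,"hand":0}]'
python3 -m pendant '[{"x":0,"y":0,"z":0.08,"ax":0,"ay":0,"az":0,"hand":0},{"x":0,"y":0,"z":0.08,"ax":0,"ay":0,"az":0,"hand":0},{"x":0,"y":0,"z":0.08,"ax":0,"ay":0,"az":0,"hand":0},{"x":0,"y":0,"z":0.08,"ax":0,"ay":0,"az":0,"hand":0},{"x":0,"y":0,"z":0.08,"ax":0,"ay":0,"az":0,"hand":0},{"x":0,"y":0,"z":0.08,"ax":0,"ay":0,"az":0,"hand":0},{"x":0,"y":0,"z":0,"ax":0,"ay":0,"az":0,"hand":0},{"x":0,"y":0,"z":0,"ax":0,"ay":0,"az":0,"hand":0},{"x":0,"y":0,"z":0,"ax":0,"ay":0,"az":0,"hand":0},{"x":0,"y":0,"z":0,"ax":0,"ay":0,"az":0,"hand":0}]'
python3 goal.py .4557 -.1872 .044 1.36
```

```text
time: 20.1
position: [0.4565, -0.1873, 0.0684]
orientation: [0.33, 3.124, -0.0]
force: [0.9, -0.4, -0.1]
width: 0.0007
grasp_force: 0.0
time: 21.1
position: [0.4563, -0.1873, 0.0563]
orientation: [0.33, 3.124, -0.0]
force: [-0.6, -0.4, 3.7]
width: 0.0012
grasp_force: 1.9
t 21.1 pos [ 0.4563 -0.1873  0.0563] width 0.0012281669966066797 q7 1.013885873829957
shift units now [ 0.0256 -0.0003  0.4925] after turn [ 0.0255 -0.0003  0.4925] turn units [-0.      0.0014  0.0029]
```

Contact with the button: 3.7 N at z = 56 mm, springy. I'll press on in 1 mm steps.

```bash
python3 -m pendant '[{"x":0,"y":0,"z":0.04,"ax":0,"ay":0,"az":0,"hand":0},{"x":0,"y":0,"z":0.04,"ax":0,"ay":0,"az":0,"hand":0},{"x":0,"y":0,"z":0.04,"ax":0,"ay":0,"az":0,"hand":0},{"x":0,"y":0,"z":0,"ax":0,"ay":0,"az":0,"hand":0},{"x":0,"y":0,"z":0,"ax":0,"ay":0,"az":0,"hand":0},{"x":0,"y":0,"z":0,"ax":0,"ay":0,"az":0,"hand":0},{"x":0,"y":0,"z":0,"ax":0,"ay":0,"az":0,"hand":0},{"x":0,"y":0,"z":0,"ax":0,"ay":0,"az":0,"hand":0},{"x":0,"y":0,"z":0,"ax":0,"ay":0,"az":0,"hand":0},{"x":0,"y":0,"z":0,"ax":0,"ay":0,"az":0,"hand":0}]'
```

```text
time: 22.1
position: [0.4564, -0.1873, 0.0543]
orientation: [0.329, 3.123, -0.001]
force: [-1.3, 0.3, 16.6]
width: 0.0001
grasp_force: 8.4
```

The stop was reached at z = 54.3 mm. I'll rise in steps and note where contact ends, to confirm that the travel was the full 6 mm.

```bash
python3 -m pendant '[{"x":0,"y":0,"z":-0.04,"ax":0,"ay":0,"az":0,"hand":0},{"x":0,"y":0,"z":-0.04,"ax":0,"ay":0,"az":0,"hand":0},{"x":0,"y":0,"z":-0.04,"ax":0,"ay":0,"az":0,"hand":0},{"x":0,"y":0,"z":-0.04,"ax":0,"ay":0,"az":0,"hand":0},{"x":0,"y":0,"z":0,"ax":0,"ay":0,"az":0,"hand":0},{"x":0,"y":0,"z":0,"ax":0,"ay":0,"az":0,"hand":0},{"x":0,"y":0,"z":0,"ax":0,"ay":0,"az":0,"hand":0},{"x":0,"y":0,"z":0,"ax":0,"ay":0,"az":0,"hand":0},{"x":0,"y":0,"z":0,"ax":0,"ay":0,"az":0,"hand":0},{"x":0,"y":0,"z":0,"ax":0,"ay":0,"az":0,"hand":0}]'
for i in 1 2 3; do python3 -c "from cell import r;print(r.state()['force'])"; done
python3 -m pendant '[{"x":0,"y":0,"z":-0.04,"ax":0,"ay":0,"az":0,"hand":0},{"x":0,"y":0,"z":-0.04,"ax":0,"ay":0,"az":0,"hand":0},{"x":0,"y":0,"z":0,"ax":0,"ay":0,"az":0,"hand":0},{"x":0,"y":0,"z":0,"ax":0,"ay":0,"az":0,"hand":0},{"x":0,"y":0,"z":0,"ax":0,"ay":0,"az":0,"hand":0},{"x":0,"y":0,"z":0,"ax":0,"ay":0,"az":0,"hand":0},{"x":0,"y":0,"z":0,"ax":0,"ay":0,"az":0,"hand":0},{"x":0,"y":0,"z":0,"ax":0,"ay":0,"az":0,"hand":0},{"x":0,"y":0,"z":0,"ax":0,"ay":0,"az":0,"hand":0},{"x":0,"y":0,"z":0,"ax":0,"ay":0,"az":0,"hand":0}]'
```

```text
time: 23.1
position: [0.4563, -0.1873, 0.0572]
orientation: [0.33, 3.124, 0.0]
force: [-0.3, -0.2, 3.2]
width: 0.0006
grasp_force: 1.6
[-0.26453127 -0.18389948  3.22945838]
[-0.26453127 -0.18389948  3.22945838]
[-0.26453127 -0.18389948  3.22945838]
time: 24.1
position: [0.4563, -0.1873, 0.0592]
orientation: [0.33, 3.124, 0.0]
force: [0.9, -0.7, 1.9]
width: 0.0003
grasp_force: 1.0
```

```bash
python3 -m pendant '[{"x":0,"y":0,"z":-0.03,"ax":0,"ay":0,"az":0,"hand":0},{"x":0,"y":0,"z":0,"ax":0,"ay":0,"az":0,"hand":0},{"x":0,"y":0,"z":0,"ax":0,"ay":0,"az":0,"hand":0},{"x":0,"y":0,"z":0,"ax":0,"ay":0,"az":0,"hand":0},{"x":0,"y":0,"z":0,"ax":0,"ay":0,"az":0,"hand":0},{"x":0,"y":0,"z":0,"ax":0,"ay":0,"az":0,"hand":0},{"x":0,"y":0,"z":0,"ax":0,"ay":0,"az":0,"hand":0},{"x":0,"y":0,"z":0,"ax":0,"ay":0,"az":0,"hand":0},{"x":0,"y":0,"z":0,"ax":0,"ay":0,"az":0,"hand":0},{"x":0,"y":0,"z":0,"ax":0,"ay":0,"az":0,"hand":0}]'
python3 -m pendant '[{"x":0,"y":0,"z":-0.02,"ax":0,"ay":0,"az":0,"hand":0},{"x":0,"y":0,"z":-0.02,"ax":0,"ay":0,"az":0,"hand":0},{"x":0,"y":0,"z":0,"ax":0,"ay":0,"az":0,"hand":0},{"x":0,"y":0,"z":0,"ax":0,"ay":0,"az":0,"hand":0},{"x":0,"y":0,"z":0,"ax":0,"ay":0,"az":0,"hand":0},{"x":0,"y":0,"z":0,"ax":0,"ay":0,"az":0,"hand":0},{"x":0,"y":0,"z":0,"ax":0,"ay":0,"az":0,"hand":0},{"x":0,"y":0,"z":0,"ax":0,"ay":0,"az":0,"hand":0},{"x":0,"y":0,"z":0,"ax":0,"ay":0,"az":0,"hand":0},{"x":0,"y":0,"z":0,"ax":0,"ay":0,"az":0,"hand":0}]'
```

```text
time: 25.1
position: [0.4563, -0.1872, 0.0599]
orientation: [0.33, 3.124, 0.0]
force: [0.2, -1.8, 0.9]
width: 0.0004
grasp_force: 0.8
time: 26.1
position: [0.4563, -0.1872, 0.0609]
orientation: [0.33, 3.124, 0.0]
force: [1.1, -1.1, 0.3]
width: 0.0005
grasp_force: 0.0
```

Contact ended between 59.9 and 60.9 mm, so the press covered the full 6 mm from the 54.3 mm stop. I'll rise, back off and check.

```bash
python3 -m pendant '[{"x":0,"y":0,"z":-0.3,"ax":0,"ay":0,"az":0,"hand":0},{"x":0,"y":0,"z":-0.6,"ax":0,"ay":0,"az":0,"hand":0},{"x":0,"y":0,"z":-0.8,"ax":0,"ay":0,"az":0,"hand":0},{"x":0,"y":0,"z":-0.8,"ax":0,"ay":0,"az":0,"hand":0},{"x":0,"y":0,"z":-0.8,"ax":0,"ay":0,"az":0,"hand":0},{"x":0,"y":0,"z":-0.8,"ax":0,"ay":0,"az":0,"hand":0},{"x":0,"y":0,"z":-0.8,"ax":0,"ay":0,"az":0,"hand":0},{"x":0,"y":0,"z":-0.8,"ax":0,"ay":0,"az":0,"hand":0},{"x":0,"y":0,"z":-0.4,"ax":0,"ay":0,"az":0,"hand":0},{"x":0,"y":0,"z":0,"ax":0,"ay":0,"az":0,"hand":0}]'
python3 - <<'E'
from cell import capture
import cv2
cv2.imwrite('pics/end.png',cv2.convertScaleAbs(capture('scene')['img'][:,:,::-1],alpha=1.3))
E
```

```text
time: 27.1
position: [0.4569, -0.1875, 0.2148]
orientation: [0.33, 3.121, -0.001]
force: [0.8, 0.2, 0.6]
width: 0.0005
grasp_force: 0.0
```

View pics/end.png

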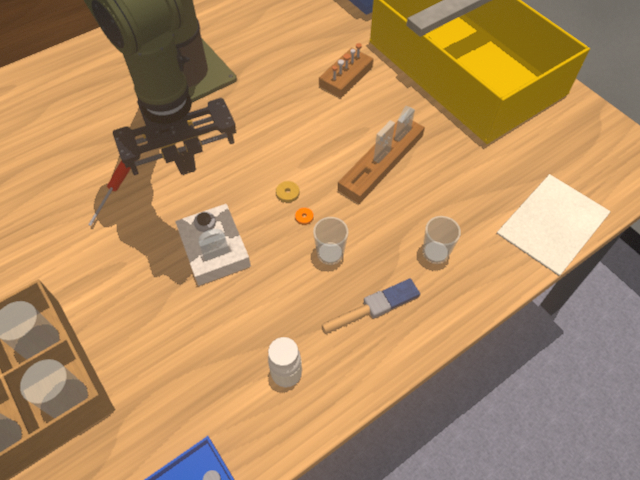

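The round-topped plaque stands in the base at (212,235). The other two are still in the rack at (385,138) and (404,123), both tumblers are upright at (330,240) and (440,240), and the arm is clear.

```bash
python3 -c "from cell import r;print(r.close_job())"
```

```text
the job is handed in; nothing more can be done
None
```

The round-topped plaque is standing on the floor of the base's slot, the button was then pressed fully down and came back up, nothing else was disturbed, and the job was handed in at about 27 s.

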